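# Wedge the positioner carriage tight

## Robot

A 6-joint arm with a two-finger parallel gripper is mounted at the origin on the work surface. World frame = base frame: x ahead of the robot, y to its left, z up, the work surface at z = 0. Lengths are in m, angles in rad, forces in N, time in s.
With the tool pointing down it reaches from about 0.35 to 0.775 m from the base axis. Payload 5.5 kg.
Tool frame: the origin (TCP) lies midway between the tips of the shut fingers; the grasp point (between the pads) lies behind it (env.grip_point_offset is the z of the grasp point in the tool frame, in m); z points along the fingers, y is the direction in which the jaws open and shut (so a half turn about z gives the same grasp; the last joint's range is limited). The gripper opens to 85 mm and grips with 20 to 120 N. Pads are 22 mm wide; open, the fingers measure 114 mm over their backs; the gripper's body (76 mm by 85 mm) begins 54 mm behind the grasp point. The pads swing forward as they close: fully open they stand 13 mm farther back than shut.
Start: joints at [-1.467, 0.313, 0.046, 1.304, 0, 1.431], TCP at [0.139, -0.558, 0.231] pointing down, gripper open.
Joint ranges: [-2.76, 2.76], [-0.86, 1.69], [-1.03, 1.26], [-2.2, 2.34], [-1.47, 1.5], [-3.14, 3.14]. Speed limits (rad/s): [2.57, 2.57, 3.14, 3.14, 3.14, 3.14].

## Interface

Orientations are given as a unit quaternion [w, x, y, z].
In Python, from workcell import env, viewer gives the robot as it stands. The module is installed in compiled form; this text tells all that it offers.
- The arm moves only by the shell command python3 -m inch 'ROWS' [OPENING] [FORCE]. ROWS is JSON, a list of rows, each a list of 2 entries, a list of its own where there are three numbers: the shift along the tool's x, y, z in m, then the turn about the tool's z in degrees. In form: [[[tx, ty, tz], spin], ...]. A call has 1 to 5 rows; each row is the pose to reach, as a shift and turn from the pose measured when the call began, along the tool's axes at that moment; what a row does not reach only later rows make up. A row lasts 1/12 s, in which the tool goes at most 41.7 mm and 7.16 degrees, less where a joint would pass 70% of its speed; a pose out of reach is approached as far as the arm can. A call with a gripper value outside its range is refused whole. OPENING is the closure, from 0 (fully open) to 1 (shut), set as the call begins (- or left out, the last holds). The fingers move at their own pace and stop on an object; FORCE is the grip in N (left out, the last holds). Time passes only in rows, so rows that repeat a pose let the fingers close. It gives the time, the measured TCP pose, the force and the opening at its end, in the units of the state.
- env.get_state(): the state, without advancing time (a new reading comes with each control period).
- viewer.read_camera(name): name is "scene" or "top"; returns a dict with "image" (480x640x3 uint8, red, green, blue), "depth" (480x640 float32, m along the optical axis (not along the pixel's ray), 0 where there is no reading), "vertical_fov" (degrees; the focal length in pixels is half the picture's height over the tangent of half this angle, whatever the lens; pixels are square), "cx", "cy" (the principal point, pixels), "dist_coeffs" ([k1, k2, p1, p2, k3] as OpenCV has them; the pictures are not rectified), "R" (3x3) and "t" (3): a world point X has camera coordinates R X + t. Camera axes: x right, y down, z forward; pixel columns grow to the right and rows downward; lengths in m; the calibration is good to about 2 mm. A picture is of the moment at which its call begins.
- env.hand_in(): hands the job in, once; it reports no verdict.
The state is a dict: "clock": time; "joint_pos": joint angles; "qvel": joint speeds; "tau": joint torques, N m; "tcp_pos": TCP position; "orientation": TCP orientation; "wrist_force": force on the tool from outside, world axes, zero at the start; "ft_torque": the same for the moment, N m; "finger_gap": finger opening in m.
Only numpy, scipy, OpenCV 4.12 (cv2) and the standard library are available. Lean on these libraries where they do the work, as an engineer would, in place of code of your own. Each camera call takes 0.05 s, during which the arm holds its last target. There are 200 camera calls.

## Task

Lock the lens carriage of the positioner for transport: take the slim orange wedge from its stand and drive it, thin end down, into the V-shaped gap between the carriage and the fixed post, pressing it firmly down until it has pushed the carriage hard against its red end stop and goes no farther. Let go and leave the wedge standing upright in the gap; leave the blue wedge in its stand.

Things in the scene. Friction and masses are not known exactly. Their poses are not given: they have to be found in the camera images.
- wedge_grip (a point): Slim orange wedge, 90 g, 109 mm tall, resting thin end down in a V stand: lift straight up 50 mm to clear. Point: centre of its block head, 32 (x) by 36 (y) by 34 mm high, gripped from above; thin end 92 mm below. z up. Under the head it is 75 mm long, 36 mm wide in y, tapering on both x sides from 32 to 8 mm thick at the thin end. Half a turn about z is the same.
- slot (a point): Middle of the mouth of the V gap (carriage at its stop), level with the wall tops, 85 mm above bench. x across the gap from carriage to post, y along it, z up. Mouth 28 mm wide less the carriage's joint value; walls 60 mm long in y, sloped like the wedge. Wedge x goes along this x, either way; it is home with its head centre 29 to 30 mm above this point. 75 mm around, nothing is 5 mm higher.
- carriage (a joint): Sliding carriage with black lens tube on rails. Value in m: 0 = hard against the red end stop; positive = distance off the stop, towards the post (0.003 to 0.0045 at the start). It slides with 4 N of friction: the wedge needs some 5 to 12 N of downward push to move it, 15 to 20 N to seat tight, and then stays by friction when let go.
- blue_wedge_grip (a point): Thicker blue wedge in a second stand, the wrong one, to be left alone. Point: centre of its head, 44 mm (x) by 36 mm (y) by 34 mm high; otherwise like the orange one, z up. The two stands may have changed places.
Not all that is in view belongs to the job. There is more than one size of the part that bears wedge_grip; the job needs the largest.

How it is judged:
By the outcome, as a careful person would: the job done as asked, in the order asked, and still so for the second after the job is handed in, with the robot touching nothing.
It also fails if it takes over 38 s, if anything falls off the work surface, if the arm or the gripper's body presses on something with over 40 N, if the wrist force passes 120 N, or if a joint passes its speed limit or range.

## Working session

There is one attempt and no reset: what is moved stays moved. The work goes in short steps, Python scripts to look and compute and a shell command to move; the robot and the scene stay as the last step left them, time stands still between calls to the robot, and variables do not carry over. Pictures are saved under pics/ and viewed, on a budget of 10 in all, crops included, one or two more only if the job needs it, and the job is handed in when it is done.

```bash
mkdir -p pics; cat > h.py <<'E'
import numpy as np, cv2
from workcell import env, viewer
def cam(n):
    c=viewer.read_camera(n); h=c["image"].shape[0]
    f=h/2/np.tan(np.radians(c["vertical_fov"])/2)
    c["K"]=np.array([[f,0,c["cx"]],[0,f,c["cy"]],[0,0,1.]]); c["R"]=np.array(c["R"]); c["t"]=np.array(c["t"]); c["D"]=np.array(c["dist_coeffs"],float)
    return c
def plane(c,uv,z):
    p=cv2.undistortPoints(np.array(uv,float).reshape(-1,1,2),c["K"],c["D"]).reshape(-1,2)
    d=np.c_[p,np.ones(len(p))]@c["R"]; o=-c["R"].T@c["t"]
    return o+d*((z-o[2])/d[:,2])[:,None]
def world(c,uv):
    uv=np.array(uv).reshape(-1,2).astype(int)
    p=cv2.undistortPoints(uv.astype(float).reshape(-1,1,2),c["K"],c["D"]).reshape(-1,2)
    z=c["depth"][uv[:,1],uv[:,0]]
    return (np.c_[p,np.ones(len(p))]*z[:,None]-c["t"])@c["R"]
def save(n,im): cv2.imwrite("pics/"+n,cv2.cvtColor(im,cv2.COLOR_RGB2BGR))
E
python3 - <<'E'
from h import *
for n in("top","scene"):
    c=cam(n); save(n+"0.png",c["image"]); print(n,c["vertical_fov"],c["R"].round(3).tolist(),c["t"],c["D"])
print(env.get_state(), env.grip_point_offset)
E
```

```text
top 48.112390346040925 [[-0.013, -1.0, -0.004], [-0.996, 0.014, -0.091], [0.091, 0.003, -0.996]] [-0.07221895  0.59290302  0.76619221] [-0.00314318  0.          0.          0.          0.        ]
scene 51.88958944335976 [[-0.679, 0.734, 0.014], [0.569, 0.537, -0.623], [-0.465, -0.415, -0.782]] [ 0.44849592 -0.2391067   1.04001525] [-0.02833637  0.          0.          0.          0.        ]
{'clock': 0.1, 'joint_pos': array([-1.46659840e+00,  3.13945489e-01,  4.50810507e-02,  1.30362049e+00,
       -1.63934544e-06,  1.43121300e+00]), 'qvel': array([ 5.15368602e-05, -1.37820593e-03,  4.32026143e-03,  1.48865425e-03,
       -8.45101414e-04, -8.35622638e-04]), 'tau': array([ 2.44106275e-03, -4.81725061e+01,  2.99244422e+01,  1.27284622e-02,
       -1.70525509e-04, -1.40955314e-05]), 'tcp_pos': array([ 0.13874007, -0.55752683,  0.23048185]), 'orientation': array([-8.44184980e-04,  9.92580176e-01,  1.21588982e-01,  1.41176689e-05]), 'wrist_force': array([-0.70084406,  0.36723649, -0.74412796]), 'ft_torque': array([ 0.01134037,  0.04211232, -0.0036727 ]), 'finger_gap': 0.08553306908068278} -0.0187
```

View pics/top0.png

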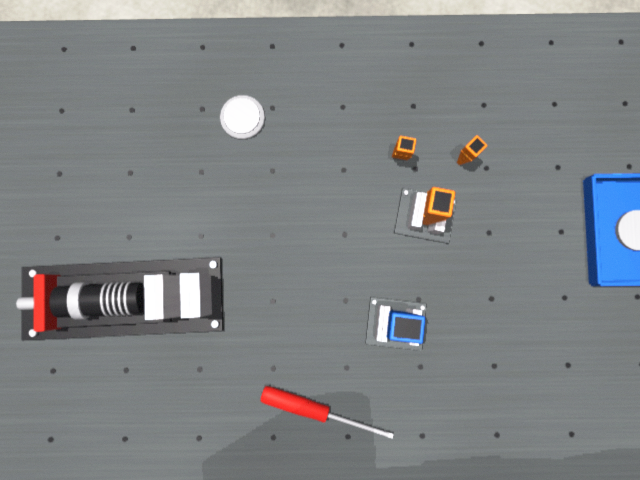

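View pics/scene0.png

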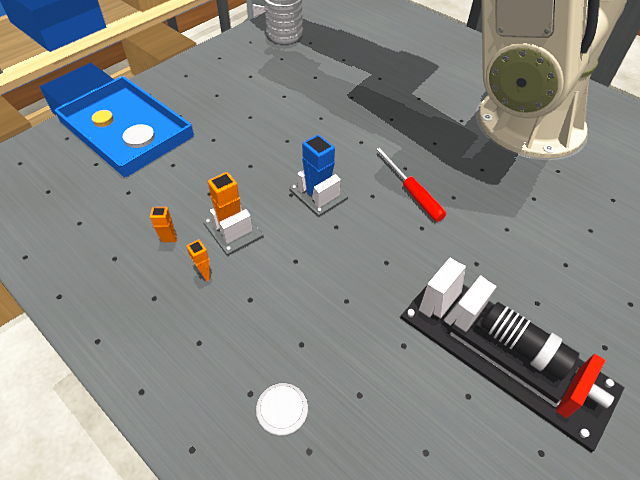

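The top view shows three orange parts, at about (441,203) in the white stand, (405,147) and (475,148). The last two are small and free-standing. The one in the stand at (441,203) is the largest and sits in a V stand, so it fits the description. The blue wedge is at (407,328). The gap lies between the white blocks at (153,297) and (190,296), and the post is on the right. I'll measure these and enlarge the orange ones.

```bash
python3 - <<'E'
from h import *
st=env.get_state()
for n in("top","scene"):
    c=cam(n); im=c["image"]; g=np.mgrid[0:480,0:640]; uv=np.stack([g[1],g[0]],-1).reshape(-1,2)
    P=world(c,uv).reshape(480,640,3)
    # free-standing components by height
    hi=((P[...,2]>0.045)&(c["depth"]>0)&(P[...,0]>0.2)).astype(np.uint8)
    nn,lab,s,_=cv2.connectedComponentsWithStats(hi)
    for i in range(1,nn):
        if s[i,4]<60: continue
        q=P[lab==i]; zt=np.percentile(q[:,2],97)
        m=(lab==i)&(P[...,2]>zt-0.006)
        top=P[m]; r=cv2.minAreaRect((top[:,:2]*1000).astype(np.float32))
        print(n,"px",s[i,:5],"ztop %.4f"%np.median(top[:,2]),"rect c",np.round(r[0],1),"sz",np.round(r[1],1),"ang %.1f"%r[2], im[m].mean(0).round())
    if n=="top":
        a=cv2.resize(im[110:260,350:510],None,fx=3.6,fy=3.6,interpolation=cv2.INTER_CUBIC)
        b=cv2.resize(im[240:360,0:240],None,fx=3,fy=3,interpolation=cv2.INTER_CUBIC)
        save("cropA.png",a); save("cropB.png",b)
E
```

```text
top px [394 136  22  22 364] ztop 0.0744 rect c [ 718.5 -197.2] sz [24.7 22.8] ang 76.1 [170. 120.  63.]
top px [461 136  26  26 378] ztop 0.0746 rect c [ 715.2 -295.6] sz [21.9 26. ] ang 44.0 [166. 113.  59.]
top px [ 411  187   45   45 1337] ztop 0.1210 rect c [ 629.  -233.8] sz [32.3 36.3] ang 77.4 [166. 121.  66.]
top px [ 180  273   27   46 1120] ztop 0.0826 rect c [511.3 103.8] sz [60.1 27.3] ang 1.1 [250. 250. 251.]
top px [  16  275  161   57 5455] ztop 0.0810 rect c [510.  217.6] sz [159.4  59.6] ang 89.8 [194. 193. 195.]
top px [ 377  306   48   40 1473] ztop 0.1211 rect c [ 466.3 -184.5] sz [44.3 36. ] ang 82.9 [ 88. 119. 161.]
scene px [  482     0   102   118 10443] ztop 0.3485 rect c [240.   28.3] sz [34.9 87.3] ang 37.3 [158. 147. 125.]
scene px [ 297  135   44   58 1502] ztop 0.1201 rect c [ 468.6 -183.1] sz [45.5 36.7] ang 81.3 [ 45.  86. 138.]
scene px [ 207  173   43   56 1373] ztop 0.1200 rect c [ 631.6 -232.4] sz [34.3 37.1] ang 77.4 [163. 109.  27.]
scene px [150 207  22  22 394] ztop 0.0734 rect c [ 716.3 -293.2] sz [24.3 25. ] ang 42.3 [170. 109.  27.]
scene px [186 240  23  27 388] ztop 0.0737 rect c [ 721.2 -195.7] sz [25.7 22. ] ang 79.6 [168. 111.  28.]
scene px [ 423  258   43   52 1234] ztop 0.0827 rect c [512.4 105.4] sz [61.7 27.7] ang 0.9 [249. 248. 248.]
scene px [ 449  275   47   53 1130] ztop 0.0828 rect c [510.2 153.9] sz [61.2 26.9] ang 2.0 [253. 252. 252.]
scene px [ 476  302  104   78 3455] ztop 0.0783 rect c [510. 239.] sz [ 37.3 120. ] ang 4.1 [133. 131. 131.]
scene px [ 566  353   48   57 1112] ztop 0.0590 rect c [504.8 323.1] sz [81.7 16.9] ang 2.6 [238.  44.  18.]
```

View pics/cropA.png

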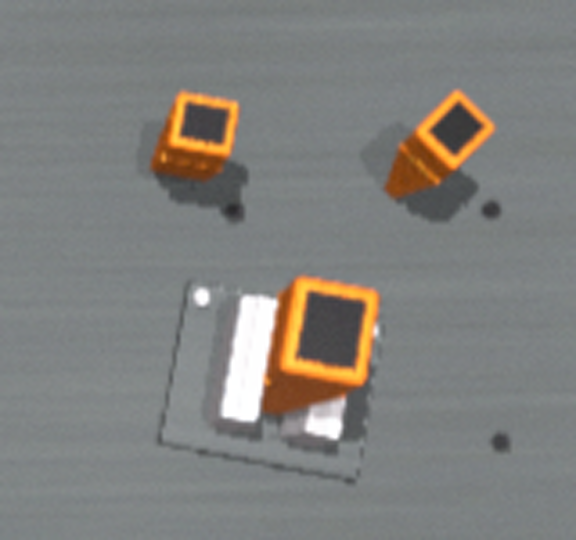

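View pics/cropB.png

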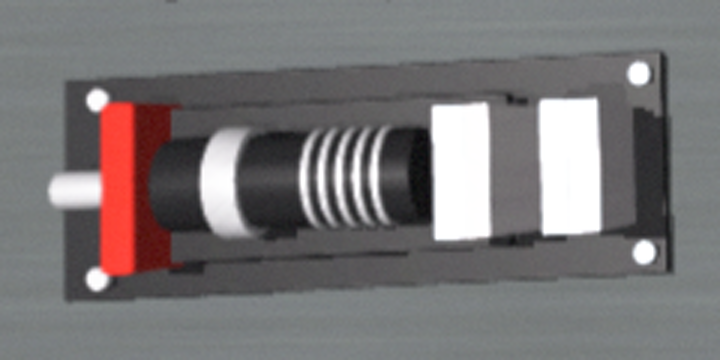

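Crop A confirms it: the large orange head in the stand is the target and measures 32×36 mm. The other two are about 22×25 mm, so they are decoys. Crop B shows the gap between the white wall tops. I'll now measure the mouth edges on the z=0.085 plane and work out the first moves.

```bash
cat >> h.py <<'E'
def to(x,y,z,yaw):
    s=env.get_state(); w,a,b,c=s["orientation"]
    from scipy.spatial.transform import Rotation as Ro
    R=Ro.from_quat([a,b,c,w]).as_matrix(); d=np.array([x,y,z])-s["tcp_pos"]
    y0=np.degrees(np.arctan2(R[1,0],R[0,0]))
    print("t %.2f"%s["clock"],"tcp",s["tcp_pos"].round(4),"toolx yaw %.2f"%y0,"tilt %.2f"%np.degrees(np.arccos(-R[2,2])),"F",s["wrist_force"].round(1),"gap %.4f"%s["finger_gap"])
    print("shift mm",(d@R*1000).round(1),"spin %.1f"%-((yaw-y0+180)%360-180))
E
python3 - <<'E'
from h import *
for n,rois in(("top",[(135,265,172,330),(174,265,206,330)]),("scene",[(440,270,500,335),(420,250,470,320)])):
    c=cam(n); im=c["image"]
    for k,(u0,v0,u1,v1) in zip(("carr","post"),rois):
        m=np.zeros(im.shape[:2],np.uint8); m[v0:v1,u0:u1]=(im[v0:v1,u0:u1].min(-1)>225)
        g=np.mgrid[0:480,0:640]; uv=np.stack([g[1],g[0]],-1)
        P=world(c,uv.reshape(-1,2)).reshape(480,640,3); m&=(P[...,2]>0.079)
        q=plane(c,uv[m>0],0.085)*1000
        r=cv2.minAreaRect(q[:,:2].astype(np.float32))
        print(n,k,np.round(r[0],1),np.round(r[1],1),round(r[2],1),"y 2..98%",np.percentile(q[:,1],[2,98]).round(1),"x",np.percentile(q[:,0],[2,98]).round(1))
    m=(P[...,2]>0.115)&(P[...,2]<.13)&(np.abs(P[...,0]-.63)<.035)&(np.abs(P[...,1]+.233)<.035)
    q=plane(c,uv[m],0.122)*1000; r=cv2.minAreaRect(q[:,:2].astype(np.float32)); print(n,"orange",r,m.sum())
to(.63,-.233,.23,167.4)
E
```

```text
top carr [509.7 153. ] [59.2 24.5] 1.0 y 2..98% [140.7 164.2] x [481.4 538. ]
top post [511.7 103.5] [59.2 25.8] 0.6 y 2..98% [ 90.6 116.4] x [483.4 540. ]
top orange ((628.2728881835938, -232.932373046875), (32.182769775390625, 36.294227600097656), 78.07335662841797) 669
scene carr [513.1 130.8] [60.9 73.2] 2.0 y 2..98% [ 99.6 166.5] x [484.6 541.2]
scene post [513.2 125.3] [61.2 65.7] 2.2 y 2..98% [ 93.5 154.4] x [486.2 542.9]
scene orange ((634.3287963867188, -228.12774658203125), (35.590328216552734, 36.10392761230469), 77.16928100585938) 391
t 0.30 tcp [ 0.1388 -0.5579  0.231 ] toolx yaw 13.97 tilt 0.03 F [-0.8  0.3  0.4] gap 0.0853
shift mm [ 555.1 -196.7    1.1] spin -153.4
```

Top-view mouth edges are y≈0.1165 (post) and 0.1405 (carriage). That makes the mouth 24 mm, so the joint value is about 4 mm, inside the stated range. The slot is therefore at about (0.511, 0.1305), yaw about 2°. The orange head is at about (0.630, −0.233), top z≈0.121. I'm going there now.

```bash
python3 -m inch '[[[0.037,-0.013,0],-7],[[0.074,-0.026,0],-14],[[0.111,-0.039,0],-21],[[0.148,-0.052,0],-28],[[0.185,-0.065,0],-35]]' 0
python3 -c "
from h import *
to(.63,-.233,.2,167.4)"
```

```text
clock: 0.72
tcp_pos: [0.3037, -0.449, 0.2311]
orientation: [-0.0, 0.909, 0.417, 0.0]
wrist_force: [-0.0, -0.4, -0.6]
finger_gap: 0.0853
t 0.72 tcp [ 0.3037 -0.449   0.2311] toolx yaw 49.27 tilt 0.03 F [-0.  -0.4 -0.6] gap 0.0853
shift mm [376.5 106.3  31.2] spin -118.1
```

```bash
python3 -m inch '[[[0.038,0.0107,0],-7],[[0.076,0.0214,0],-14],[[0.114,0.032,0],-21],[[0.152,0.043,0],-28],[[0.19,0.0535,0],-35]]' 0
python3 -c "
from h import *
to(.63,-.233,.2,167.4)"
```

```text
clock: 1.13
tcp_pos: [0.4697, -0.3385, 0.2312]
orientation: [0.0, 0.74, 0.673, 0.0]
wrist_force: [0.4, -1.1, -0.6]
finger_gap: 0.0856
t 1.13 tcp [ 0.4697 -0.3385  0.2312] toolx yaw 84.62 tilt 0.02 F [ 0.4 -1.1 -0.6] gap 0.0856
shift mm [120.1 149.7  31.3] spin -82.8
```

```bash
python3 -m inch '[[[0.024,0.03,0],-7],[[0.048,0.06,0],-14],[[0.072,0.09,0],-21],[[0.096,0.12,0],-28],[[0.12,0.15,0],-35]]' 0
python3 -m inch '[[[0,0,0],-7],[[0,0,0],-14],[[0,0,0],-21],[[0,0,0],-28],[[0,0,0],-35]]' 0
python3 -c "
from h import *
to(.63,-.233,.15,167.4)"
```

```text
clock: 1.55
tcp_pos: [0.6317, -0.2317, 0.2313]
orientation: [0.0, 0.5, 0.866, 0.0]
wrist_force: [0.9, -0.4, 0.2]
finger_gap: 0.0853
clock: 1.97
tcp_pos: [0.6319, -0.2314, 0.2309]
orientation: [-0.0, 0.213, 0.977, 0.0]
wrist_force: [0.5, 0.3, -0.7]
finger_gap: 0.0853
t 1.97 tcp [ 0.6319 -0.2314  0.2309] toolx yaw 155.36 tilt 0.02 F [ 0.5  0.3 -0.7] gap 0.0853
shift mm [ 1.  -2.3 80.9] spin -12.0
```

```bash
python3 -m inch '[[[0,-0.002,0.02],-6],[[-0.001,-0.002,0.05],-12],[[-0.001,-0.002,0.08],-12],[[-0.001,-0.002,0.11],-12],[[-0.001,-0.002,0.13],-12]]' 0
python3 -c "
from h import *
to(.63,-.233,.083,167.4)
c=cam('scene'); save('g1.png',cv2.resize(c['image'][90:330,100:400],None,fx=2.5,fy=2.5))"
```

```text
clock: 2.38
tcp_pos: [0.6305, -0.2329, 0.0975]
orientation: [-0.002, 0.11, 0.994, 0.001]
wrist_force: [-0.7, 0.4, -0.7]
finger_gap: 0.0856
t 2.38 tcp [ 0.6305 -0.2329  0.0975] toolx yaw 167.36 tilt 0.22 F [-0.7  0.4 -0.7] gap 0.0856
shift mm [ 0.4 -0.3 14.6] spin -0.0
```

View pics/g1.png

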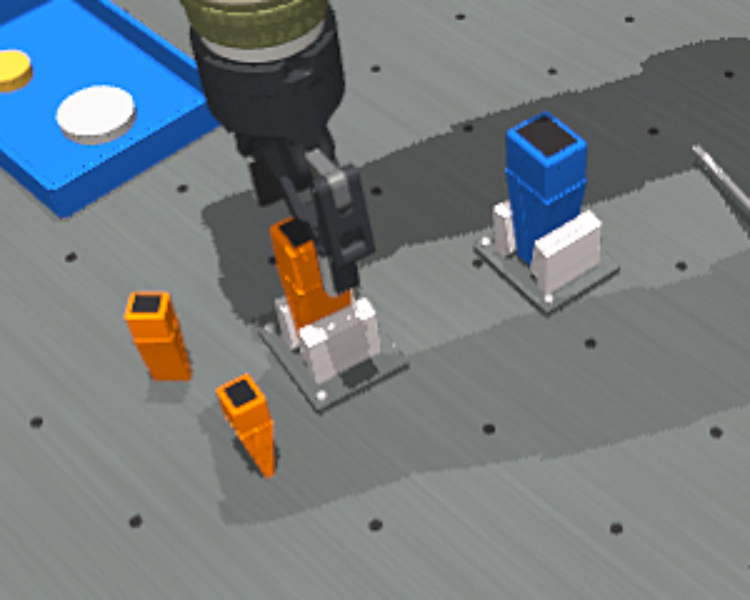

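The crop shows the jaws straddling the orange head at about (300,260), with nothing else nearby. I'll lower the last bit and close.

```bash
python3 -m inch '[[[0,0,0.006],0],[[0,0,0.013],0],[[0,0,0.013],0]]' 0
python3 -m inch '[[[0,0,0],0],[[0,0,0],0],[[0,0,0],0],[[0,0,0],0],[[0,0,0],0]]' 1 80
python3 -m inch '[[[0,0,0],0],[[0,0,0],0],[[0,0,0],0],[[0,0,0],0],[[0,0,0],0]]'
python3 -c "
from h import *
to(.63,-.233,.2,167.4)"
```

```text
clock: 2.68
tcp_pos: [0.6281, -0.2317, 0.0798]
orientation: [-0.005, 0.11, 0.994, 0.002]
wrist_force: [1.2, -0.1, -1.2]
finger_gap: 0.0853
clock: 3.1
tcp_pos: [0.6286, -0.2331, 0.0812]
orientation: [-0.004, 0.11, 0.994, 0.001]
wrist_force: [-0.8, -4.1, 0.3]
finger_gap: 0.0309
clock: 3.52
tcp_pos: [0.6286, -0.2331, 0.0812]
orientation: [-0.004, 0.11, 0.994, 0.0]
wrist_force: [-0.1, -1.6, -0.6]
finger_gap: 0.0308
t 3.52 tcp [ 0.6286 -0.2331  0.0812] toolx yaw 167.36 tilt 0.50 F [-0.1 -1.6 -0.6] gap 0.0308
shift mm [  -0.3    0.5 -118.8] spin -0.0
```

```bash
python3 -m inch '[[[0,0,-0.015],0],[[0,0,-0.035],0],[[0,0,-0.06],0],[[0,0,-0.09],0],[[0,0,-0.12],0]]'
python3 -c "
from h import *
to(.511,.13,.2,182)
c=cam('scene'); save('g2.png',cv2.resize(c['image'][60:300,100:400],None,fx=2.5,fy=2.5))"
```

```text
clock: 3.93
tcp_pos: [0.6291, -0.2327, 0.2018]
orientation: [-0.005, 0.11, 0.994, 0.001]
wrist_force: [-0.2, 0.0, -0.2]
finger_gap: 0.031
t 3.93 tcp [ 0.6291 -0.2327  0.2018] toolx yaw 167.34 tilt 0.59 F [-0.2  0.  -0.2] gap 0.0310
shift mm [194.7 328.    4.1] spin -14.7
```

View pics/g2.png

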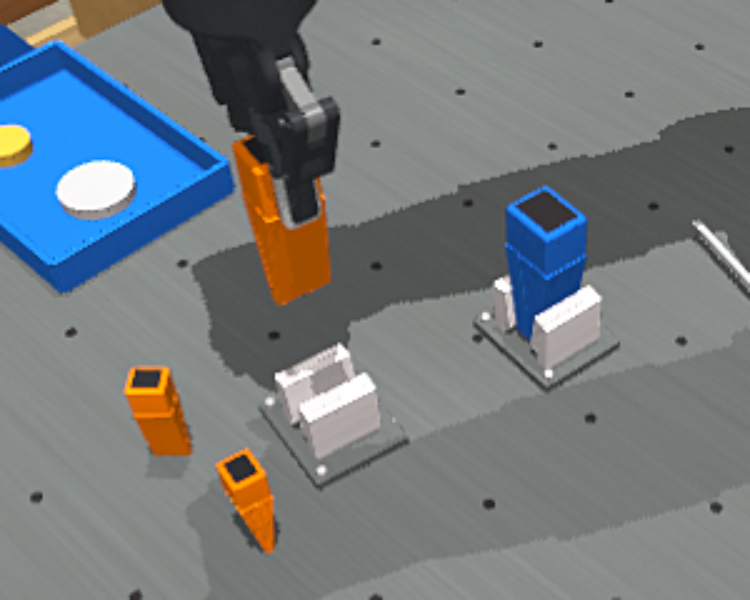

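The crop shows the wedge in hand at about (290,230), upright and clear of its stand. The blue wedge at (545,260) is undisturbed. I'll carry it to above the slot.

```bash
python3 -m inch '[[[0.015,0.025,0],-3],[[0.034,0.057,0],-6],[[0.053,0.089,0],-9],[[0.072,0.121,0],-12],[[0.091,0.153,0],-14.7]]'
python3 -c "
from h import *
to(.511,.129,.2,182)"
```

```text
clock: 4.4
tcp_pos: [0.5756, -0.0632, 0.2091]
orientation: [-0.0, -0.019, 1.0, -0.001]
wrist_force: [1.2, 0.1, -1.6]
finger_gap: 0.0312
t 4.40 tcp [ 0.5756 -0.0632  0.2091] toolx yaw -177.87 tilt 0.07 F [ 1.2  0.1 -1.6] gap 0.0312
shift mm [ 57.4 194.4   8.9] spin 0.1
```

```bash
python3 -m inch '[[[0.011,0.038,0.002],0],[[0.023,0.076,0.004],0],[[0.034,0.115,0.006],0],[[0.046,0.155,0.008],0],[[0.055,0.187,0.008],0]]'
python3 -m inch '[[[0.002,0.007,0],0],[[0.002,0.007,0],0]]'
python3 -c "
from h import *
to(.511,.129,.165,182)
for n in('top','scene'):
    c=cam(n); save('s1%s.png'%n,c['image'])
    im=c['image']
    if n=='scene': b=cv2.resize(im[160:420,330:630],None,fx=2,fy=2)
    else: a=cv2.resize(im[200:400,0:200],None,fx=2.6,fy=2.6)
o=np.zeros((520,1120,3),np.uint8); o[:520,:520]=a; o[:520,520:1120]=b
save('s1.png',cv2.resize(o,None,fx=.71,fy=.71))"
```

```text
clock: 4.82
tcp_pos: [0.5118, 0.1243, 0.2006]
orientation: [-0.0, -0.019, 1.0, -0.0]
wrist_force: [0.3, 0.1, -1.2]
finger_gap: 0.0307
clock: 4.98
tcp_pos: [0.5081, 0.1338, 0.2007]
orientation: [-0.001, -0.021, 1.0, 0.0]
wrist_force: [0.3, 0.5, -1.4]
finger_gap: 0.0311
t 4.98 tcp [0.5081 0.1338 0.2007] toolx yaw -177.60 tilt 0.08 F [ 0.3  0.5 -1.4] gap 0.0311
shift mm [-2.8 -5.  35.7] spin 0.4
```

View pics/s1.png

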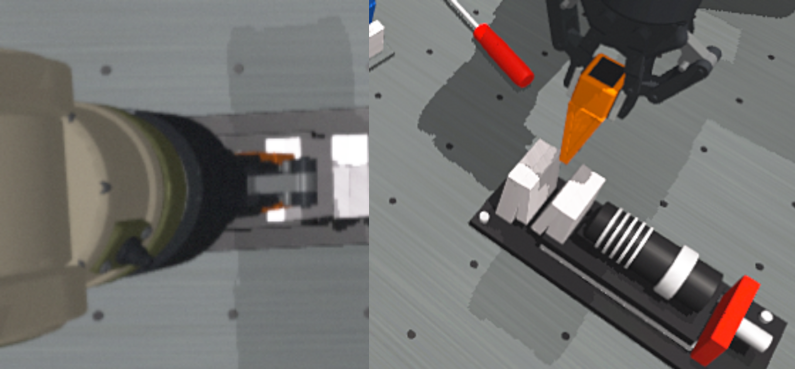

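The crop shows the thin end hanging just above the gap at about (568,160), with the wedge aligned to the walls. I'll correct the lateral offset and enter gently.

```bash
python3 -m inch '[[[-0.003,-0.005,0.005],0.4],[[-0.003,-0.005,0.01],0.4],[[-0.003,-0.005,0.02],0.4],[[-0.003,-0.005,0.03],0.4],[[-0.003,-0.005,0.03],0.4]]'
python3 -c "
from h import *
to(.511,.129,.115,182)"
```

```text
clock: 5.5
tcp_pos: [0.5113, 0.1254, 0.1676]
orientation: [-0.003, -0.015, 1.0, -0.0]
wrist_force: [-0.9, 0.4, -0.6]
finger_gap: 0.0312
t 5.50 tcp [0.5113 0.1254 0.1676] toolx yaw -178.28 tilt 0.30 F [-0.9  0.4 -0.6] gap 0.0312
shift mm [-0.   3.6 52.6] spin -0.3
```

```bash
python3 -m inch '[[[0,0.003,0],0],[[0,0.003,0],0],[[0,0.003,0.01],0],[[0,0.003,0.02],0],[[0,0.003,0.02],0]]'
python3 -c "
from h import *
to(.511,.129,.115,182)"
```

```text
clock: 5.92
tcp_pos: [0.5099, 0.1284, 0.1453]
orientation: [-0.004, -0.015, 1.0, -0.001]
wrist_force: [-0.2, -0.3, -0.9]
finger_gap: 0.0313
t 5.92 tcp [0.5099 0.1284 0.1453] toolx yaw -178.27 tilt 0.47 F [-0.2 -0.3 -0.9] gap 0.0313
shift mm [-1.4  0.6 30.3] spin -0.3
```

```bash
python3 -m inch '[[[-0.001,0,0.008],0],[[-0.001,0,0.016],0],[[-0.001,0.0005,0.024],0],[[-0.001,0.0005,0.031],0],[[-0.001,0.0005,0.031],0]]'
python3 -c "
from h import *
to(.511,.1295,.105,182)"
```

```text
clock: 6.33
tcp_pos: [0.5093, 0.1288, 0.1124]
orientation: [-0.006, -0.015, 1.0, -0.001]
wrist_force: [-0.8, -0.1, -0.9]
finger_gap: 0.031
t 6.33 tcp [0.5093 0.1288 0.1124] toolx yaw -178.26 tilt 0.65 F [-0.8 -0.1 -0.9] gap 0.0310
shift mm [-1.8  0.7  7.3] spin -0.3
```

```bash
python3 -m inch '[[[0,0,0.003],0],[[0,0,0.006],0],[[0,0,0.008],0],[[0,0,0.008],0]]'
python3 -m inch '[[[0,0.0005,0.002],0],[[0,0.0005,0.004],0],[[0,0.0005,0.004],0]]'
python3 -c "
from h import *
to(.511,.1295,.092,182)"
```

```text
clock: 6.67
tcp_pos: [0.5096, 0.1292, 0.1046]
orientation: [-0.005, -0.015, 1.0, -0.0]
wrist_force: [-0.2, 1.8, -1.0]
finger_gap: 0.0313
clock: 6.92
tcp_pos: [0.5104, 0.1298, 0.1012]
orientation: [-0.004, -0.015, 1.0, -0.0]
wrist_force: [0.8, 0.4, 2.8]
finger_gap: 0.0309
t 6.92 tcp [0.5104 0.1298 0.1012] toolx yaw -178.28 tilt 0.48 F [0.8 0.4 2.8] gap 0.0309
shift mm [-0.7 -0.3  9.2] spin -0.3
```

```bash
python3 -m inch '[[[0,0.0003,0.002],0],[[0,0.0006,0.004],0],[[0,0.0006,0.004],0]]'
python3 -m inch '[[[0,0.0003,0.002],0],[[0,0.0006,0.004],0],[[0,0.0006,0.004],0]]'
python3 -c "
from h import *
to(.511,.1295,.092,182)"
```

```text
clock: 7.17
tcp_pos: [0.5112, 0.1304, 0.0976]
orientation: [-0.003, -0.015, 1.0, -0.0]
wrist_force: [1.3, -0.6, 2.7]
finger_gap: 0.0311
clock: 7.42
tcp_pos: [0.5118, 0.131, 0.0939]
orientation: [-0.002, -0.015, 1.0, -0.0]
wrist_force: [1.4, 0.1, 2.0]
finger_gap: 0.0314
t 7.42 tcp [0.5118 0.131  0.0939] toolx yaw -178.29 tilt 0.28 F [1.4 0.1 2. ] gap 0.0314
shift mm [ 0.9 -1.5  1.9] spin -0.3
```

```bash
python3 -m inch '[[[0,0.0002,0.0015],0],[[0,0.0004,0.003],0],[[0,0.0004,0.003],0]]'
python3 -m inch '[[[0,0.0002,0.0015],0],[[0,0.0004,0.003],0],[[0,0.0004,0.003],0]]'
python3 -c "
from h import *
to(.511,.1305,.092,182)"
```

```text
clock: 7.67
tcp_pos: [0.5124, 0.1313, 0.0914]
orientation: [-0.002, -0.015, 1.0, -0.0]
wrist_force: [-0.0, -0.4, 4.5]
finger_gap: 0.0312
clock: 7.92
tcp_pos: [0.5128, 0.1313, 0.091]
orientation: [-0.001, -0.014, 1.0, -0.0]
wrist_force: [-5.9, -3.8, 22.2]
finger_gap: 0.0314
t 7.92 tcp [0.5128 0.1313 0.091 ] toolx yaw -178.37 tilt 0.10 F [-5.9 -3.8 22.2] gap 0.0314
shift mm [ 1.8 -0.8 -1. ] spin -0.4
```

It has stopped dead at tcp z 0.091, the predicted home height, with 22 N. I'll give one more small push to confirm, then take the load off and release.

```bash
python3 -m inch '[[[0,0,0.0015],0],[[0,0,0.0025],0],[[0,0,0.0025],0]]'
python3 -c "
from h import *
to(.511,.1305,.092,182)
c=cam('scene'); save('s2.png',cv2.resize(c['image'][190:430,360:640],None,fx=2.5,fy=2.5))"
```

```text
clock: 8.17
tcp_pos: [0.5128, 0.1313, 0.091]
orientation: [-0.0, -0.014, 1.0, -0.0]
wrist_force: [-6.1, -1.4, 21.7]
finger_gap: 0.0311
t 8.17 tcp [0.5128 0.1313 0.091 ] toolx yaw -178.40 tilt 0.02 F [-6.1 -1.4 21.7] gap 0.0311
shift mm [ 1.8 -0.8 -1. ] spin -0.4
```

View pics/s2.png

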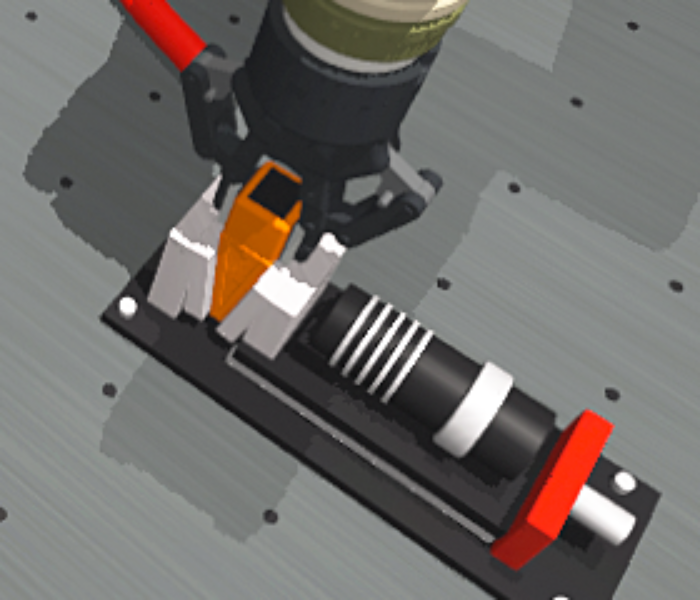

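The wedge is seated in the gap at about (255,250) with the walls flush on both sides. One slightly firmer push, then release.

```bash
python3 -m inch '[[[0,0,0.002],0],[[0,0,0.0035],0],[[0,0,0.0035],0]]'
python3 -m inch '[[[0,0,0],0],[[0,0,0],0]]'
python3 -m inch '[[[0,0,0],0],[[0,0,0],0],[[0,0,0],0],[[0,0,0],0],[[0,0,0],0]]' 0
python3 -m inch '[[[0,0,0],0],[[0,0,0],0],[[0,0,0],0],[[0,0,-0.003],0],[[0,0,-0.006],0]]'
python3 -c "
from h import *
to(.511,.1305,.2,182)"
```

```text
clock: 8.47
tcp_pos: [0.5129, 0.1313, 0.091]
orientation: [0.001, -0.014, 1.0, -0.0]
wrist_force: [-8.7, -1.4, 27.6]
finger_gap: 0.0313
clock: 8.63
tcp_pos: [0.5127, 0.1314, 0.0914]
orientation: [0.001, -0.014, 1.0, 0.0]
wrist_force: [-1.9, -0.0, 7.2]
finger_gap: 0.0316
clock: 9.05
tcp_pos: [0.5125, 0.1313, 0.0909]
orientation: [0.001, -0.014, 1.0, -0.0]
wrist_force: [0.3, 1.0, -0.4]
finger_gap: 0.0852
clock: 9.47
tcp_pos: [0.5123, 0.1313, 0.097]
orientation: [0.0, -0.014, 1.0, -0.0]
wrist_force: [0.2, 0.4, 0.6]
finger_gap: 0.0855
t 9.47 tcp [0.5123 0.1313 0.097 ] toolx yaw -178.42 tilt 0.05 F [0.2 0.4 0.6] gap 0.0855
shift mm [   1.3   -0.8 -103. ] spin -0.4
```

```bash
python3 -m inch '[[[0,0,-0.02],0],[[0,0,-0.045],0],[[0,0,-0.075],0],[[0,0,-0.105],0],[[0,0,-0.125],0]]'
python3 -m inch '[[[0,-0.03,0],0],[[0,-0.07,0],0],[[0,-0.11,0],0],[[0,-0.15,0],0],[[0,-0.18,0],0]]'
python3 -m inch '[[[0,-0.01,0],0],[[0,-0.01,0],0],[[0,-0.01,0],0],[[0,-0.01,0],0],[[0,-0.01,0],0]]'
python3 - <<'E'
from h import *
to(.5,0,.2,182)
for n in("top","scene"):
    c=cam(n); g=np.mgrid[0:480,0:640]; uv=np.stack([g[1],g[0]],-1).reshape(-1,2)
    P=world(c,uv).reshape(480,640,3); m=(P[...,2]>.122)&(P[...,2]<.14)&(np.abs(P[...,0]-.511)<.05)&(np.abs(P[...,1]-.131)<.04)
    q=P[m]; 
    if len(q)>50: print(n,len(q),"top z med",np.median(q[:,2]),"z spread",np.percentile(q[:,2],[5,95]),cv2.minAreaRect((q[:,:2]*1000).astype(np.float32)))
    m=(P[...,2]>.079)&(P[...,2]<.088)&(c["image"].min(-1)>225)&(np.abs(P[...,1]-.13)<.05)&(np.abs(P[...,0]-.51)<.05)
    q=plane(c,uv.reshape(480,640,2)[m],.085); a=q[q[:,1]>.13]; b=q[q[:,1]<.13]
    for k,w in(("carr",a),("post",b)): print(n,k,np.percentile(w[:,1],[2,98]).round(4))
    if n=="scene": save("f.png",cv2.resize(c["image"][100:430,240:640],None,fx=1.8,fy=1.8))
E
```

```text
clock: 9.88
tcp_pos: [0.513, 0.1314, 0.2254]
orientation: [0.002, -0.014, 1.0, 0.0]
wrist_force: [1.2, -1.0, 0.3]
finger_gap: 0.0854
clock: 10.3
tcp_pos: [0.518, -0.0511, 0.2261]
orientation: [0.003, -0.013, 1.0, -0.0]
wrist_force: [1.3, 0.2, -0.2]
finger_gap: 0.0856
clock: 10.72
tcp_pos: [0.5182, -0.0597, 0.2262]
orientation: [0.003, -0.014, 1.0, -0.0]
wrist_force: [0.3, 0.6, -0.5]
finger_gap: 0.0854
t 10.72 tcp [ 0.5182 -0.0597  0.2262] toolx yaw -178.35 tilt 0.32 F [ 0.3  0.6 -0.5] gap 0.0854
shift mm [16.6 60.2 26.1] spin -0.4Traceback (most recent call last):
  File "<stdin>", line 9, in <module>
  File "h.py", line 9, in plane
    p=cv2.undistortPoints(np.array(uv,float).reshape(-1,1,2),c["K"],c["D"]).reshape(-1,2)
      ~~~~~~~~~~~~~~~~~~~^^^^^^^^^^^^^^^^^^^^^^^^^^^^^^^^^^^^^^^^^^^^^^^^^^
cv2.error: OpenCV(4.12.0) /io/opencv/modules/calib3d/src/undistort.dispatch.cpp:347: error: (-215:Assertion failed) CV_IS_MAT(_src) && CV_IS_MAT(_dst) && (_src->rows == 1 || _src->cols == 1) && (_dst->rows == 1 || _dst->cols == 1) && _src->cols + _src->rows - 1 == _dst->rows + _dst->cols - 1 && (CV_MAT_TYPE(_src->type) == CV_32FC2 || CV_MAT_TYPE(_src->type) == CV_64FC2) && (CV_MAT_TYPE(_dst->type) == CV_32FC2 || CV_MAT_TYPE(_dst->type) == CV_64FC2) in function 'cvUndistortPointsInternal'
```

The arm still blocks the top view, so I'll move it farther away and repeat the check.

```bash
python3 -m inch '[[[0,-0.04,0],0],[[0,-0.08,0],0],[[0,-0.12,0],0],[[0,-0.16,0],0],[[0,-0.2,0],0]]'
python3 -m inch '[[[0.02,-0.03,0],0],[[0.04,-0.07,0],0],[[0.05,-0.11,0],0],[[0.06,-0.14,0],0],[[0.06,-0.14,0],0]]'
python3 - <<'E'
from h import *
to(.5,0,.2,182)
for n in("top","scene"):
    c=cam(n); g=np.mgrid[0:480,0:640]; uv=np.stack([g[1],g[0]],-1).reshape(-1,2)
    P=world(c,uv).reshape(480,640,3); m=(P[...,2]>.122)&(P[...,2]<.14)&(np.abs(P[...,0]-.511)<.05)&(np.abs(P[...,1]-.131)<.04)
    q=P[m]
    if len(q)>50: print(n,len(q),"top z med",np.median(q[:,2]),np.percentile(q[:,2],[5,95]),cv2.minAreaRect((q[:,:2]*1000).astype(np.float32)))
    m=(P[...,2]>.079)&(P[...,2]<.088)&(c["image"].min(-1)>225)&(np.abs(P[...,1]-.13)<.05)&(np.abs(P[...,0]-.51)<.05)
    if m.sum()>50:
        q=plane(c,uv.reshape(480,640,2)[m],.085)
        for k,w in(("carr",q[q[:,1]>.13]),("post",q[q[:,1]<.13])):
            if len(w): print(n,k,np.percentile(w[:,1],[2,98]).round(4))
    save("f_%s.png"%n,c["image"] if n=="top" else cv2.resize(c["image"][100:430,240:640],None,fx=1.8,fy=1.8))
E
```

```text
clock: 11.18
tcp_pos: [0.5244, -0.2599, 0.2265]
orientation: [0.003, -0.016, 1.0, -0.0]
wrist_force: [1.2, -0.0, 0.3]
finger_gap: 0.0853
clock: 11.6
tcp_pos: [0.4676, -0.4068, 0.2255]
orientation: [0.003, -0.014, 1.0, -0.001]
wrist_force: [0.6, 0.7, -0.0]
finger_gap: 0.0853
t 11.60 tcp [ 0.4676 -0.4068  0.2255] toolx yaw -178.45 tilt 0.36 F [ 0.6  0.7 -0. ] gap 0.0853
shift mm [-43.2 405.8  24.6] spin -0.5
top 740 top z med 0.13086403942840208 [0.12706233 0.13301386] ((513.6383056640625, 130.62399291992188), (35.96006774902344, 32.61672592163086), 2.4300696849823)
top carr [0.1446 0.1696]
top post [0.0905 0.1153]
scene 621 top z med 0.1309107443907506 [0.1244481  0.13281704] ((515.0928955078125, 131.72592163085938), (36.72393798828125, 32.28318786621094), 1.634333610534668)
scene carr [0.1466 0.1711]
scene post [0.093  0.1171]
```

View pics/f_scene.png

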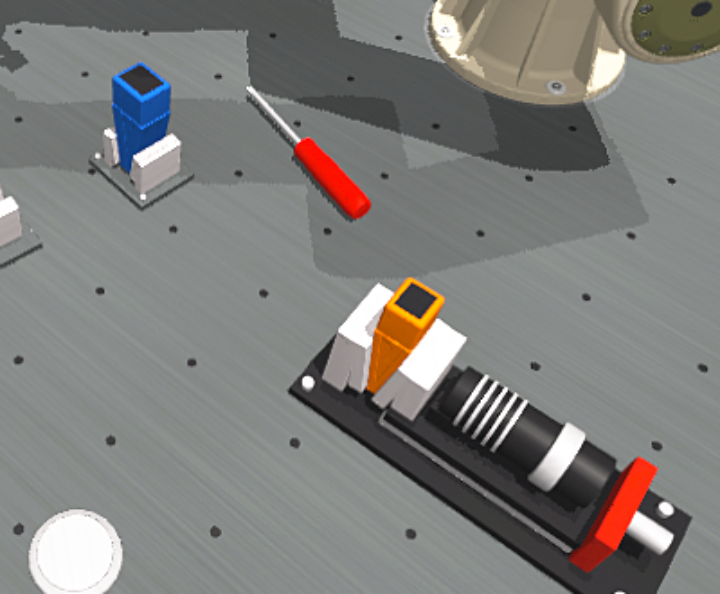

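The wedge stands upright in the gap at about (405,330) in the crop, and the blue wedge is untouched at (140,120). The head top is at z 0.131 against the expected 0.1315. The mouth is now 28–29 mm, up from 24, so the carriage is at its stop. I'm handing in.

```bash
python3 -c "
from workcell import env
print(env.hand_in())"
```

```text
the job is handed in; nothing more can be done
None
```

The carriage is locked. The large orange wedge, taken from its stand, was pressed thin end down into the gap until it went no farther, then let go. It took about 11.7 s of robot time.

**Pressing:** The wedge stopped at a tool height of 0.091 m, and further pushes of 22 to 28 N did not move it.

**Final check in both cameras:**
- **Wedge:** it stands upright with its head top at z ≈ 0.131 m, against about 0.1315 m expected when home.
- **Carriage:** the gap mouth grew from about 24 mm to about 29 mm (28 mm is nominal at the stop), with the carriage wall moved about 4 to 5 mm, which puts it at the red stop.
- **Surroundings:** the blue wedge is still in its stand, and the robot is clear of everything.

**Disagreements and errors:**
- The two cameras differed by 1 to 2 mm on the final positions, within calibration. One earlier check of the orange head differed by 5 to 6 mm because the far side was masked, and I did not use it.
- Pushing the carriage home showed only 2 to 5 N on the wrist, below the 5 to 12 N stated. The final seating force was above the 15 to 20 N required.
- One check script failed because the arm was blocking the top camera. I moved the arm aside and repeated it.

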